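Lay three sediment core sleeves in the sampling tray, ports up

TASK

Lay the three core sleeves side by side in the sampling tray, one to a lane and resting down in its saddles, all the same way round with the spigots in the slots of the tray's end wall and the row of sampling ports facing straight up; two are on the sloping drain rack, and the one on the worktop has rolled over and must be turned so that its ports come up. Set them down gently, let go of them, and leave the glassware and the wash bottle standing where they are.

Things in the scene. Friction and masses are not known exactly. Their poses are not given: they have to be found in the camera images.
- sleeve_a: core sleeve: clear tube 36 mm thick with a brown core in it, black caps 40 mm thick and 16 mm long on both ends, 130 mm over the caps; a 14 mm spigot sticks 18 mm out of the cap at its top end. Four white ports in a row along one side. Origin mid-length on the axis; x to the spigot end, z out through the ports. Starts in a lane of the rack, spigot end uphill, ports square off the slope. 0.2 kg
- sleeve_b: core sleeve just like sleeve_a, same size and axes; starts in the other lane of the rack. The ports on a sleeve are 11 mm across, stand 1.5 mm proud of the tube, and lie 17 and 40 mm either side of the middle
- sleeve_c: core sleeve just like sleeve_a, same size and axes; starts on the worktop between rack and tray, lying in any direction, rolled round so that its ports face about 65 degrees away from straight up
- sleeve_a_top (a point): centre of the end face of the spigot-end cap of sleeve_a, at the root of the spigot, 65 mm from the sleeve's origin along its x
- sleeve_b_top (a point): centre of the end face of the spigot-end cap of sleeve_b, at the root of the spigot, 65 mm from the sleeve's origin along its x
- sleeve_c_top (a point): centre of the end face of the spigot-end cap of sleeve_c, at the root of the spigot, 65 mm from the sleeve's origin along its x
- tray: white sampling tray, fixed, 184 x 246 mm, floor 4 mm thick, three lanes 70 mm apart along its x, with two V-notched cross rails as saddles. Across the lanes stand two walls, inner faces 71 mm from the middle: the -x one plain, 30 mm high; the +x one 44 mm high with a 26 mm wide U slot (bottom at 19 mm) per lane for the spigot. Side rims 14 mm high. Origin under its middle at worktop height; z up
- lane_1 (a point): centre of the tray's +y lane, at the height of a seated sleeve's axis (34 mm above the worktop); x along the lane to the slotted wall, z up. The V-notched grey rails are 12 mm wide, centred 32 mm either side of this point, 25 mm high
- lane_2 (a point): centre of the tray's middle lane, as lane_1
- lane_3 (a point): centre of the tray's -y lane, as lane_1
- rack: aluminium drain rack on rod legs, fixed, 150 mm wide, 140 mm deep: a plate rising at 30 degrees along its +x with two lanes (35 mm either side of the middle) of V saddles like the tray's, which hold a sleeve's axis 30 mm off the plate; a 28 mm high foot bar holds the lower caps. Sleeves on it reach up to 140 mm. Origin on the worktop under its middle; x uphill, z up
- measuring_cylinder: glass measuring cylinder standing on the worktop, foot 67 mm across, 197 mm tall; origin at the centre of its underside. A bystander.
- lab_beaker: glass beaker, 84 mm across, 89 mm tall; origin at the centre of its underside. A bystander.
- squeeze_bottle: wash bottle with a bent spout, 62 x 89 mm, 196 mm tall; origin at the centre of its underside. A bystander.

How it is judged:
By the outcome, as a careful person would: the job done as asked, in the order asked, and still so for the second after the job is handed in, with the robot touching nothing.
It also fails if it takes over 72 s, if anything falls off the work surface, if the arm or the gripper's body presses on something with over 40 N, if the wrist force passes 120 N, or if a joint passes its speed limit or range.

ROBOT

A 6-joint arm with a two-finger parallel gripper is mounted at the origin on a cart in front of the work surface, level with it; the furniture and walls round the work are solid. World frame = base frame: x ahead of the robot, y to its left, z up, the work surface at z = 0. Lengths are in m, angles in rad, forces in N, time in s.
With the tool pointing down it reaches from about 0.35 to 0.925 m from the base axis. Payload 6.4 kg.
Tool frame: the origin (TCP) lies at the very end of the fingers, on their centre line; the grasp point (between the pads) lies 19 mm behind it; x points along the fingers, z is the direction in which the jaws open and shut, and the axes are right-handed (so a half turn about x gives the same grasp; the last joint's range is limited). The gripper opens to 94 mm and grips with 3 to 60 N. Pads are 16 mm wide; open, the fingers measure 119 mm over their backs; the gripper's body (75 mm by 177 mm) begins 78 mm behind the grasp point.
Start: joints at [-0.174, 0.245, 1.558, -0, 1.339, -0.174], TCP at [0.65, 0, 0.166] pointing down, gripper open.
Joint ranges: [-3.13, 3.13], [-1.02, 2.26], [0.13, 2.54], [-0.95, 4.09], [0.21, 2.88], [-2.74, 2.74]. Speed limits (rad/s): [2.57, 2.57, 3.14, 3.14, 3.14, 3.14].

INTERFACE

Orientations are given as [roll, pitch, yaw] about the fixed x, y, z axes, in that order (R = Rz(yaw) Ry(pitch) Rx(roll)).
In Python, from rig import arm, cams gives the robot as it stands.
- The arm moves only by the tool servo_tool, never from a script. Its argument "rows" is a list of rows, each a list of 6 numbers: the shift along the tool's x, y, z in mm, then the turn, a rotation vector about the tool's x, y, z in degrees. In form: [[tx, ty, tz, ax, ay, az], ...]. A call has 1 to 20 rows; each row is the pose to reach, as a shift and turn from the pose commanded when the call began, along the tool's axes at that moment; what a row does not reach only later rows make up. A row lasts 1/12 s, in which the tool goes at most 41.7 mm and 7.16 degrees, less where a joint would pass 70% of its speed; a pose out of reach is approached as far as the arm can. A call with a gripper value outside its range is refused whole. "fingers" is the gripper command: -1 is shut, 1 is fully open, values between are in proportion, set as the call begins (left out, the last holds). The fingers move at their own pace and stop on an object; "squeeze" is the grip in N (left out, the last holds). Time passes only in rows, so rows that repeat a pose let the fingers close. It gives the time, the measured TCP pose, the force and the opening at its end, in the units of the state.
- arm.sense(): the state, without advancing time (a new reading comes with each control period).
- cams.grab_frame(name): name is "scene" or "side" or "wrist"; returns (picture, depth): 400x640x3 uint8, red, green, blue; 400x640 float32, m along the optical axis (not along the pixel's ray), 0 where there is no reading.
- cams.get_calibration(name): a dict with "fx", "fy", "cx", "cy" (pixels), "T" (4x4, takes a point from camera to world coordinates); the wrist camera has in their place "T_tool_cam" (4x4, takes a point from camera to tool coordinates, whose origin is the TCP and whose axes are the tool frame's). Camera axes: x right, y down, z forward; pixel columns grow to the right and rows downward; lengths in m; the calibration is good to about 2 mm. A picture is of the moment at which its call begins: read the wrist's pose just before it. get_calibration takes no time and is no camera call.
- arm.close_job(): hands the job in, once; it reports no verdict.
The state is a dict: "t": time; "joint_positions": joint angles; "dq": joint speeds; "joint_torque": joint torques, N m; "position": TCP position; "orientation": TCP orientation; "wrist_force": force on the tool from outside, world axes, zero at the start; "moment": the same for the moment, N m; "finger_gap": finger opening in m.
Only numpy, scipy, OpenCV 4.12 (cv2) and the standard library are available. Lean on these libraries where they do the work, as an engineer would, in place of code of your own. Each camera call takes 0.05 s, during which the arm holds its last target. There are 200 camera calls.

## Working session

There is one attempt and no reset: what is moved stays moved. The work goes in short steps, Python scripts to look and compute and a tool call to move; the robot and the scene stay as the last step left them, time stands still between calls to the robot, and variables do not carry over. Pictures are saved under pics/ and viewed, about 8 in all and at most 12, crops included, and the job is handed in when it is done.

Besides the shell and the picture viewer there is one more tool, called after "Request:" as name([rows], argument=value, ...), one row to a line, values as JSON. servo_tool: Moves the arm, as the interface text tells. Its arguments: {"type":"object","properties":{"rows":{"type":"array","items":{"type":"array","items":{"type":"number"}}},"fingers":{"type":"number"},"squeeze":{"type":"number"}},"required":["rows"]}

```bash
ls; mkdir -p pics
python3 - <<'E'
from rig import arm,cams
import cv2,numpy as np
print(arm.sense())
for n in ("scene","side","wrist"):
    p,d=cams.grab_frame(n); np.savez(f"pics/{n}0.npz",p=p,d=d)
    cv2.imwrite(f"pics/{n}0.png",p[:,:,::-1])
    c=cams.get_calibration(n); print(n,{k:np.round(v,3).tolist() for k,v in c.items()})
E
```

```text
pics
{'t': 0.0, 'joint_positions': array([-1.74117956e-01,  2.45796744e-01,  1.55898544e+00, -2.52002002e-05,
        1.33868821e+00, -1.74108188e-01]), 'dq': array([-0.00067901,  0.00070988,  0.00193251, -0.00214998,  0.00027867,
        0.00120344]), 'joint_torque': array([ 8.38778797e-04, -4.15839279e+01, -3.14599335e+01,  6.84806099e-02,
        3.33599187e-02, -1.41738678e-04]), 'position': array([6.49336299e-01, 1.03019756e-04, 1.64571874e-01]), 'orientation': array([2.98053848, 1.56891842, 2.98053453]), 'wrist_force': array([-0.58688826,  0.40576527,  0.19179789]), 'moment': array([-0.03942483, -0.02127686, -0.02399935]), 'finger_gap': 0.09420739884002251}
scene {'fx': 411.031, 'fy': 411.031, 'cx': 315.417, 'cy': 203.294, 'T': [[-0.847, -0.337, 0.411, 0.06], [-0.532, 0.511, -0.676, 0.913], [0.018, -0.791, -0.612, 0.92], [0.0, 0.0, 0.0, 1.0]]}
side {'fx': 457.322, 'fy': 457.322, 'cx': 323.525, 'cy': 199.598, 'T': [[-0.991, -0.059, 0.122, 0.437], [-0.135, 0.397, -0.908, 1.327], [0.005, -0.916, -0.401, 0.684], [0.0, 0.0, 0.0, 1.0]]}
wrist {'fx': 324.115, 'fy': 324.115, 'cx': 315.985, 'cy': 195.502, 'T_tool_cam': [[0.001, -0.29, 0.957, -0.22], [-0.001, -0.957, -0.29, 0.085], [1.0, -0.0, -0.001, 0.001], [0.0, 0.0, 0.0, 1.0]]}
```

View pics/scene0.png

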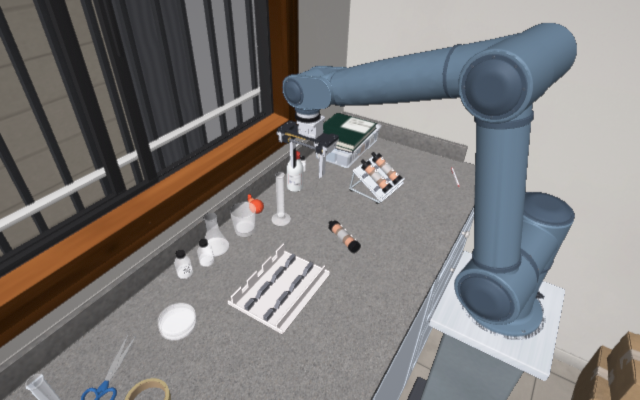

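View pics/side0.png

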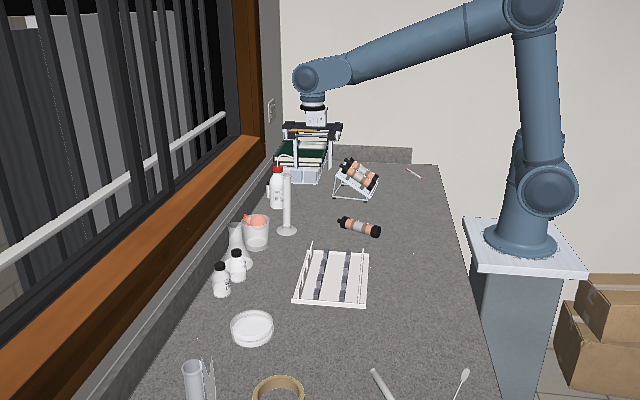

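The scene view shows the tray at about (280,285) with the slotted wall on its far, window side. Sleeve_c is at (345,236) with its dark cap up-left, and the rack with two sleeves is at (378,178). The side view agrees. Next I'll get rough positions from the depth.

```bash
cat > h.py <<'E'
from rig import arm,cams
import cv2,numpy as np
from scipy.spatial.transform import Rotation as R
def toolT(s):
    T=np.eye(4);T[:3,:3]=R.from_euler('xyz',s['orientation']).as_matrix();T[:3,3]=s['position'];return T
def shot(n,tag):
    s=arm.sense();p,d=cams.grab_frame(n);c=cams.get_calibration(n)
    T=c['T'] if 'T' in c else toolT(s)@c['T_tool_cam']
    K=np.array([c[k] for k in('fx','fy','cx','cy')])
    np.savez(f'pics/{tag}.npz',p=p,d=d,T=T,K=K);cv2.imwrite(f'pics/{tag}.png',p[:,:,::-1]);return p,d,T,K
def load(tag):
    z=np.load(f'pics/{tag}.npz');return z['p'],z['d'],z['T'],z['K']
def cloud(d,T,K):
    v,u=np.mgrid[:d.shape[0],:d.shape[1]]
    P=np.stack([(u-K[2])/K[0]*d,(v-K[3])/K[1]*d,d],-1)@T[:3,:3].T+T[:3,3];P[d<=0]=np.nan;return P
def ray(u,v,T,K,z):
    r=T[:3,:3]@[(u-K[2])/K[0],(v-K[3])/K[1],1];return T[:3,3]+r*(z-T[2,3])/r[2]
def delta(pos,Rm,s=None):
    "shift mm & rotvec deg in tool axes from the measured pose"
    T=toolT(s or arm.sense());return np.round(T[:3,:3].T@(np.array(pos)-T[:3,3])*1000,1),np.round(R.from_matrix(T[:3,:3].T@Rm).as_rotvec(degrees=True),2)
def down(yaw):
    "tool x down, tool z (jaws) along horizontal yaw"
    x=np.array([0,0,-1.]);z=np.array([np.cos(yaw),np.sin(yaw),0]);return np.stack([x,np.cross(z,x),z],1)
E
python3 - <<'E'
from h import *
for n in("scene","side"):
    c=cams.get_calibration(n);d=np.load(f'pics/{n}0.npz')['d'];K=[c[k] for k in('fx','fy','cx','cy')]
    P=cloud(d,c['T'],K)
    pts={"scene":dict(tray=[(230,300),(283,250),(328,272),(275,325),(283,285)],c=[(333,226),(356,246)],rack=[(350,183),(405,183),(378,178),(365,160),(380,157),(383,187),(397,180)],cyl=[(281,218)],beak=[(243,228)],bot=[(294,185)])
    ,"side":dict(tray=[(292,302),(367,306),(369,254),(311,245)],c=[(340,222),(378,232)],rack=[(345,160),(375,185),(335,195)],cyl=[(287,230)])}[n]
    for k,v in pts.items(): print(n,k,[np.round(P[y,x],3).tolist() for x,y in v])
print(np.round(toolT(arm.sense()),3), down(0))
E
```

```text
scene tray [[0.644, 0.401, -0.002], [0.621, 0.178, 0.023], [0.461, 0.173, 0.013], [0.486, 0.403, 0.005], [0.548, 0.281, 0.005]]
scene c [[0.542, 0.006, 0.035], [0.436, 0.045, 0.031]]
scene rack [[0.614, -0.246, 0.032], [0.452, -0.404, 0.003], [0.51, -0.256, 0.088], [0.662, -0.473, 0.001], [0.545, -0.339, 0.123], [0.483, -0.248, 0.064], [0.458, -0.316, 0.065]]
scene cyl [[0.72, 0.053, 0.02]]
scene beak [[0.776, 0.182, 0.042]]
scene bot [[0.785, -0.121, 0.03]]
side tray [[0.636, 0.418, 0.003], [0.453, 0.401, -0.002], [0.459, 0.157, 0.002], [0.624, 0.201, 0.043]]
side c [[0.561, 0.004, 0.024], [0.437, 0.049, 0.02]]
side rack [[0.579, -0.341, 0.118], [0.458, -0.288, 0.043], [0.608, -0.274, -0.001]]
side cyl [[0.725, 0.058, 0.01]]
[[-0.001  0.     1.     0.649]
 [ 0.     1.     0.     0.   ]
 [-1.     0.    -0.001  0.165]
 [ 0.     0.     0.     1.   ]] [[ 0. -0.  1.]
 [ 0.  1.  0.]
 [-1.  0.  0.]]
```

View pics/wrist0.png

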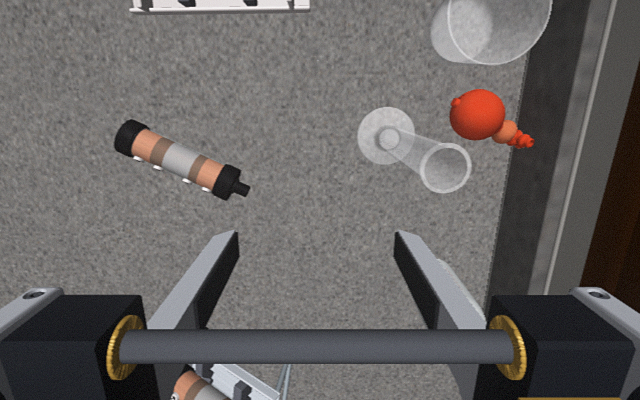

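The wrist view shows sleeve_c with its plain cap at (130,137), its spigot at (247,190), and its ports on the lower side (-y). Next I'll look at the rack and then the tray from above.

Request:
servo_tool([
  [-185,-320,-120,0,0,0],
  [-185,-320,-120,0,0,0],
  [-185,-320,-120,0,0,0],
  [-185,-320,-120,0,0,0],
  [-185,-320,-120,0,0,0],
  [-185,-320,-120,0,0,0],
  [-185,-320,-120,0,0,0],
  [-185,-320,-120,0,0,0],
  [-185,-320,-120,0,0,0],
  [-185,-320,-120,0,0,0],
  [-185,-320,-120,0,0,0],
  [-185,-320,-120,0,0,0],
])

```text
t: 1.15
position: [0.53, -0.3197, 0.3499]
orientation: [1.859, 1.57, 1.858]
wrist_force: [0.1, 0.7, -0.8]
finger_gap: 0.0938
```

Run:
```python
from h import *
shot('wrist','rack'); s=arm.sense();print(s['t'],np.round(s['joint_positions'],2),np.round(s['position'],4))
```

```text
1.2 [-0.72  0.09  1.41  0.    1.65 -0.73] [ 0.5301 -0.3187  0.3492]
```

View pics/rack.png

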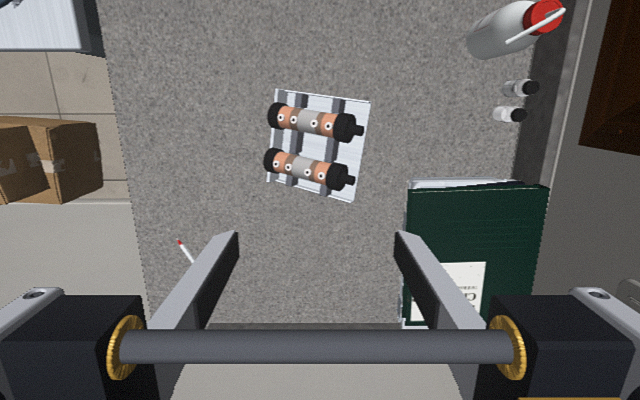

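Request:
servo_tool([
  [0,570,20,0,0,0],
  [0,570,20,0,0,0],
  [0,570,20,0,0,0],
  [0,570,20,0,0,0],
  [0,570,20,0,0,0],
  [0,570,20,0,0,0],
  [0,570,20,0,0,0],
  [0,570,20,0,0,0],
  [0,570,20,0,0,0],
  [0,570,20,0,0,0],
  [0,570,20,0,0,0],
  [0,570,20,0,0,0],
  [0,570,20,0,0,0],
  [0,570,20,0,0,0],
  [0,570,20,0,0,0],
  [0,570,20,0,0,0],
  [0,570,20,0,0,0],
])

```text
t: 2.62
position: [0.5489, 0.2508, 0.3494]
orientation: [-2.815, 1.569, -2.813]
wrist_force: [0.8, -0.3, 0.1]
finger_gap: 0.0942
```

Run:
```python
from h import *
shot('wrist','tray'); s=arm.sense();print(s['t'],np.round(s['joint_positions'],2),np.round(s['position'],4))
```

```text
2.6667 [ 0.24  0.05  1.44 -0.    1.65  0.24] [0.5493 0.25   0.3498]
```

View pics/tray.png

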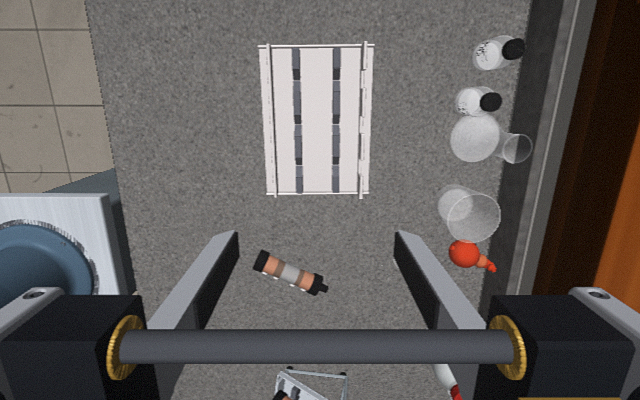

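The rack view shows uphill close to world +x, with the sleeves' spigots at (360,130) and (352,180) and their ports up. In the tray view the tray spans (260–375, 42–197), with the slotted wall on the right (+x). Now I'll measure accurately.

Run:
```python
from h import *
# tray
p,d,T,K=load('tray');P=cloud(d,T,K);c=P[30:210,245:390];c=c[~np.isnan(c[...,0])]
print('table z',np.nanmedian(P[220:235,250:380,2]))
m=c[(c[:,2]>.002)&(c[:,2]<.06)]
r=cv2.minAreaRect((m[:,:2]*1000).astype(np.float32));print('tray rect',r)
# yaw from high walls / rails
ang=[]
w=m[m[:,2]>.032];print('wall>32',len(w),w.mean(0),np.polyfit(w[:,1],w[:,0],1))
for lo,hi in((.495,.54),(.56,.61)):
    q=m[(m[:,0]>lo)&(m[:,0]<hi)&(m[:,2]>.012)&(m[:,2]<.03)];print('rail',len(q),q.mean(0),np.polyfit(q[:,1],q[:,0],1))
q=m[(m[:,0]>.49)&(m[:,0]<.61)&(m[:,2]>.009)&(m[:,2]<.03)]
b=np.arange(.16,.43,.006);i=np.digitize(q[:,1],b);print([(round(b[k-1]*1000),round(np.median(q[i==k,2])*1000)) for k in range(1,len(b)) if (i==k).sum()>2])
# sleeves
def blackcaps(tag,box):
    p,d,T,K=load(tag);P=cloud(d,T,K);x0,x1,y0,y1=box
    g=np.zeros(p.shape[:2],np.uint8);g[y0:y1,x0:x1]=(p[y0:y1,x0:x1].max(2)<60)*255
    n,l,st,ce=cv2.connectedComponentsWithStats(g)
    for k in range(1,n):
        if st[k,4]>60: 
            q=P[l==k];q=q[~np.isnan(q[:,0])];print(tag,ce[k].round(1),st[k].tolist(),'med',np.median(q,0).round(4),'max z',np.percentile(q[:,2],95).round(4))
blackcaps('wrist0',(100,270,100,220));blackcaps('rack',(255,380,85,205))
for tag,box in(('wrist0',(100,270,100,220)),('rack',(255,380,85,205))):
    p,d,T,K=load(tag);P=cloud(d,T,K);x0,x1,y0,y1=box
    s=p[y0:y1,x0:x1].astype(int);g=np.zeros(p.shape[:2],np.uint8);g[y0:y1,x0:x1]=((s.max(2)-s.min(2)>45))*255
    n,l,st,ce=cv2.connectedComponentsWithStats(g)
    for k in range(1,n):
        if st[k,4]>40:print('orange',tag,ce[k].round(1),st[k].tolist(),np.nanmedian(P[l==k],0).round(4))
    w=np.zeros_like(g);w[y0:y1,x0:x1]=(s.min(2)>215)*255
    n,l,st,ce=cv2.connectedComponentsWithStats(w)
    for k in range(1,n):
        if 6<st[k,4]<150:print('white',tag,ce[k].round(1),st[k].tolist(),np.nanmedian(P[l==k],0).round(4))
```

```text
table z 0.0010550238916325894
tray rect ((550.1939086914062, 288.169921875), (266.6329345703125, 300.17156982421875), 0.0767366886138916)
wall>32 492 [0.60630151 0.30348578 0.04199186] [0.01163554 0.60277028]
rail 1171 [0.51678639 0.30173139 0.02195979] [-0.00842853  0.51932954]
rail 1178 [0.58062776 0.30466817 0.02201025] [-0.00517341  0.58220393]
[(166, 15), (172, 14), (178, 26), (184, 26), (190, 25), (196, 26), (202, 26), (208, 22), (214, 15), (220, 11), (226, 15), (232, 22), (238, 25), (244, 26), (250, 26), (256, 26), (262, 25), (268, 26), (274, 25), (280, 19), (286, 14), (292, 12), (298, 17), (304, 23), (310, 26), (316, 26), (322, 26), (328, 26), (334, 26), (340, 26), (346, 23), (352, 18), (358, 13), (364, 13), (370, 19), (376, 25), (382, 26), (388, 26), (394, 26), (400, 26), (406, 25), (412, 15)]Traceback (most recent call last):
  File "<stdin>", line 22, in <module>
  File "<stdin>", line 16, in blackcaps
  File "h.py", line 12, in load
    z=np.load(f'pics/{tag}.npz');return z['p'],z['d'],z['T'],z['K']
                                                      ~^^^^^
    raise KeyError(f"{key} is not a file in the archive") from None
KeyError: 'T is not a file in the archive'
```

Run:
```python
from h import *
z=np.load('pics/wrist00.npz') if 0 else np.load('pics/wrist0.npz');c=cams.get_calibration('wrist')
T=toolT(dict(position=[.649336,.000103,.164572],orientation=[2.98053848,1.56891842,2.98053453]))@c['T_tool_cam']
np.savez('pics/w0.npz',p=z['p'],d=z['d'],T=T,K=[c[k] for k in('fx','fy','cx','cy')])
for tag,box in(('w0',(100,270,100,220)),('tray',(245,340,235,310)),('rack',(255,380,85,205))):
    p,d,T,K=load(tag);P=cloud(d,T,K);x0,x1,y0,y1=box;s=p[y0:y1,x0:x1].astype(int)
    for nm,m,a in(('black',s.max(2)<60,50),('orange',s.max(2)-s.min(2)>45,30),('white',s.min(2)>205,5)):
        g=np.zeros(p.shape[:2],np.uint8);g[y0:y1,x0:x1]=m*255
        n,l,st,ce=cv2.connectedComponentsWithStats(g)
        for k in range(1,n):
            if a<st[k,4]<3000:
                q=P[l==k];q=q[~np.isnan(q[:,0])]
                if len(q):print(tag,nm,ce[k].round(1),st[k,4],np.median(q,0).round(4),'z95',np.percentile(q[:,2],95).round(4))
```

```text
w0 black [127.3 136.2] 644 [0.4482 0.0475 0.0378] z95 0.0412
w0 black [229.1 183.2] 795 [ 0.5515 -0.0077  0.034 ] z95 0.041
w0 orange [144.8 143.7] 576 [0.4653 0.0389 0.037 ] z95 0.0395
w0 orange [208.5 173.1] 521 [0.5308 0.0065 0.0371] z95 0.0396
w0 white [136.4 157.6] 14 [0.4523 0.0223 0.0328] z95 0.0345
w0 white [156.6 166.9] 15 [0.4734 0.0121 0.0334] z95 0.0347
w0 white [185.3 180. ] 13 [ 0.5032 -0.0028  0.0333] z95 0.0346
w0 white [204.9 188.8] 13 [ 0.5246 -0.0129  0.034 ] z95 0.0346
tray black [260.8 260.5] 201 [0.4475 0.0506 0.0367] z95 0.0412
tray black [317.3 285.4] 240 [ 0.5507 -0.0043  0.034 ] z95 0.0412
tray orange [270.8 264.9] 192 [0.4656 0.0409 0.0367] z95 0.0395
tray orange [306.5 280.4] 184 [0.5302 0.0086 0.0364] z95 0.0397
rack black [274.2 114.9] 250 [ 0.4677 -0.2586  0.071 ] z95 0.0764
rack black [345.7 127.7] 626 [ 0.5694 -0.2734  0.1258] z95 0.1317
rack black [270. 159.] 225 [ 0.4585 -0.324   0.0709] z95 0.076
rack black [338.  176.7] 549 [ 0.5604 -0.3413  0.1256] z95 0.1318
rack orange [285.5 115.3] 199 [ 0.4858 -0.2569  0.0805] z95 0.086
rack orange [327.1 122
[... 1238 characters left out ...]
1 163.1] 18 [ 0.4692 -0.3283  0.0817] z95 0.0839
rack white [288.1 166.3] 19 [ 0.4884 -0.3311  0.0933] z95 0.0952
rack white [306.9 171.7] 27 [ 0.5171 -0.3365  0.11  ] z95 0.1115
rack white [267.9 176.8] 16 [ 0.4508 -0.3611  0.0482] z95 0.0497
rack white [320.9 175. ] 24 [ 0.5373 -0.3387  0.1213] z95 0.1234
rack white [282.1 176.6] 30 [ 0.4718 -0.3637  0.0292] z95 0.0326
rack white [308.7 184.1] 119 [ 0.5186 -0.3696  0.0562] z95 0.0691
rack white [280.1 181.2] 10 [ 0.4701 -0.3692  0.0389] z95 0.0432
rack white [345.9 192. ] 196 [ 0.5779 -0.375   0.09  ] z95 0.0956
rack white [307.3 189.1] 29 [ 0.5172 -0.3758  0.0666] z95 0.0761
rack white [339.2 198.5] 31 [ 0.5654 -0.3822  0.0953] z95 0.1031
```

```bash
cat >> h.py <<'E'
def frame(yaw,lean=0,pitch=0):
    "sleeve-frame grasp: y_t=-sleeve axis; lean deg: tool back leans to sleeve's -y side (right of axis); pitch: axis rises"
    S=R.from_euler('ZYX',[yaw,-pitch,lean],degrees=True).as_matrix()  # x axis, y left, z up
    return np.stack([-S[:,2],-S[:,0],S[:,1]],1)
def go(c,Rm,d,back=0):
    "TCP d mm past sleeve axis point c, backed off"
    pos=np.array(c)+Rm[:,0]*(d-back)/1000;return pos.round(4),*delta(pos,Rm)
TR=dict(l1=(.5487,.364,.034),l2=(.5487,.2935,.034),l3=(.5487,.223,.034))
C=(.4957,.0192,.020);A=(.5223,-.2664,.0847);B=(.5127,-.335,.0847)
E
python3 - <<'E'
from h import *
F=frame(-26,15);print(F.round(2));print(go(C,F,7,80))
E
```

```text
[[ 0.11 -0.9   0.42]
 [ 0.23  0.44  0.87]
 [-0.97 -0.    0.26]]
(array([0.4874, 0.0022, 0.0905]), array([ 259.5, -247.6,  -61.6]), array([-63.59, -13.49,   8.35]))
```

Request:
servo_tool([
  [259.5,-247.6,-61.6,-63.59,-13.49,8.35],
  [259.5,-247.6,-61.6,-63.59,-13.49,8.35],
  [259.5,-247.6,-61.6,-63.59,-13.49,8.35],
  [259.5,-247.6,-61.6,-63.59,-13.49,8.35],
  [259.5,-247.6,-61.6,-63.59,-13.49,8.35],
  [259.5,-247.6,-61.6,-63.59,-13.49,8.35],
  [259.5,-247.6,-61.6,-63.59,-13.49,8.35],
  [259.5,-247.6,-61.6,-63.59,-13.49,8.35],
  [259.5,-247.6,-61.6,-63.59,-13.49,8.35],
  [259.5,-247.6,-61.6,-63.59,-13.49,8.35],
  [259.5,-247.6,-61.6,-63.59,-13.49,8.35],
  [259.5,-247.6,-61.6,-63.59,-13.49,8.35],
  [259.5,-247.6,-61.6,-63.59,-13.49,8.35],
], fingers=0, squeeze=20)

```text
t: 3.75
position: [0.4882, 0.0015, 0.0912]
orientation: [-0.003, 1.308, 1.11]
wrist_force: [-0.5, -0.4, -0.3]
finger_gap: 0.0473
```

Run:
```python
from h import *
s=arm.sense();print(s['t'],np.round(s['joint_positions'],2),s['finger_gap'])
print(go(C,frame(-26,15),7,0))
shot('wrist','pregrasp')
```

```text
3.75 [-0.41 -0.12  2.11  0.29  1.16 -1.64] 0.047278905921978254
(array([0.4965, 0.0208, 0.0132]), array([80.8,  1.2,  0. ]), array([-0.23,  0.05,  0.1 ]))
```

View pics/pregrasp.png

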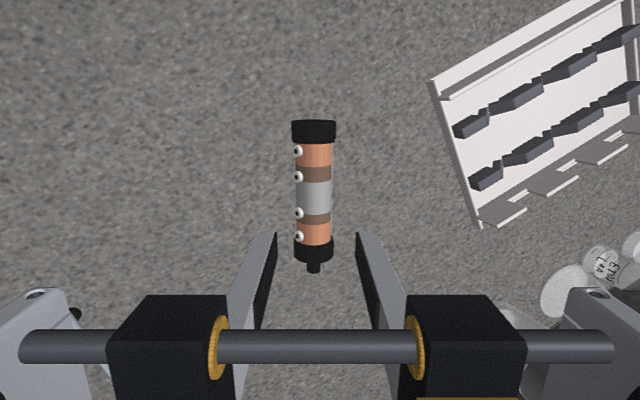

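The sleeve is centred between the fingers at (314,195), straight in the view, with its ports on the left. Moving in.

Request:
servo_tool([
  [35,0.6,0,0,0,0],
  [60,1,0,0,0,0],
  [72,1,0,0,0,0],
  [80,1,0,0,0,0],
  [80,1,0,0,0,0],
])

```text
t: 4.22
position: [0.4963, 0.0226, 0.0133]
orientation: [0.002, 1.308, 1.119]
wrist_force: [-0.8, 0.1, 0.2]
finger_gap: 0.0468
```

Request:
servo_tool([
  [0,0,0,0,0,0],
  [0,0,0,0,0,0],
  [0,0,0,0,0,0],
  [0,0,0,0,0,0],
], fingers=-1, squeeze=20)

```text
t: 4.55
position: [0.4976, 0.0211, 0.015]
orientation: [-0.012, 1.308, 1.104]
wrist_force: [0.5, -0.2, 0.2]
finger_gap: 0.0236
```

Run:
```python
from h import *
s=arm.sense();print(s['t'],np.round(s['joint_positions'],2),s['finger_gap'],s['wrist_force'])
F=frame(-26,15);G=frame(.4,-30)
# lift 100 straight up
print('lift',go((C[0],C[1],.14),F,7))
# lane 1 above, then lowered
l=TR['l1'];print('above',go((l[0],l[1],.12),G,7))
print('lower vec in tool axes of G', (G.T@[0,0,-.085]*1000).round(1))
```

```text
4.55 [-0.36  0.03  2.13  0.32  0.98 -1.65] 0.02355724996298553 [ 0.50871469 -0.20801101  0.21835674]
lift (array([0.4965, 0.0208, 0.1332]), array([-114.4,    0.5,   30.1]), array([0.  , 0.07, 0.19]))
above (array([0.5487, 0.3605, 0.1139]), array([-10.7, 102.8, 342. ]), array([-26.92,  44.21,  -3.34]))
lower vec in tool axes of G [73.6 -0.  42.5]
```

The gap of 23.6 mm is smaller than the tube, so I'm checking the grip.

Run:
```python
from h import *
shot('wrist','chk1');print(arm.sense()['finger_gap'])
```

```text
0.019546569972104997
```

View pics/chk1.png

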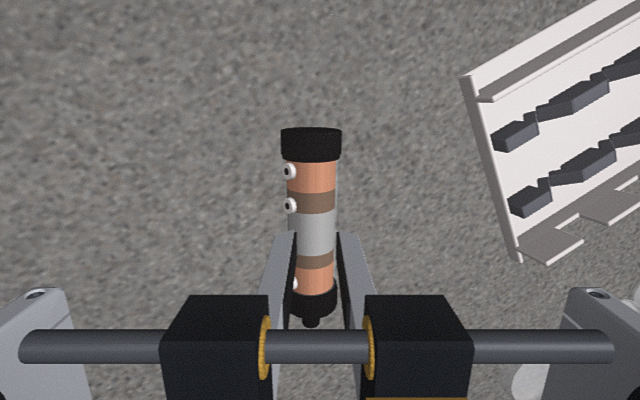

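Run:
```python
from h import *
c=cams.get_calibration('wrist')['T_tool_cam']
for tag,px in(('chk1',[(285,240),(345,240),(291,236),(341,236),(285,260),(315,195),(315,225),(315,255),(290,172),(311,145)]),('pregrasp',[(270,245),(364,245),(275,236),(314,200)])):
    p,d,T,K=load(tag);P=cloud(d,np.array(c),K)
    for u,v in px: print(tag,u,v,p[v,u],round(float(d[v,u]),3),(P[v,u]*1000).round(1))
print(arm.sense()['position'],arm.sense()['finger_gap'])
```

```text
chk1 285 240 [124 128 130] 0.178 [-56.2   9.5 -16.1]
chk1 345 240 [125 126 133] 0.179 [-55.8   9.3  17. ]
chk1 291 236 [125 125 134] 0.183 [-51.3   9.7 -13.1]
chk1 341 236 [130 130 135] 0.184 [-50.5   9.3  15.1]
chk1 285 260 [125 126 133] 0.157 [-78.7   9.2 -14. ]
chk1 315 195 [132 107  94] 0.205 [-23.8  25.6   0.3]
chk1 315 225 [166 162 165] 0.21 [-24.1   5.4   0.3]
chk1 315 255 [173 172 171] 0.0 [nan nan nan]
chk1 290 172 [146 141 143] 0.203 [-21.4  39.9 -15.3]
chk1 311 145 [32 27 28] 0.193 [-26.   57.4  -2. ]
pregrasp 270 245 [103 106 111] 0.177 [-57.8   7.2 -24.2]
pregrasp 364 245 [123 125 132] 0.173 [-62.1   9.3  26.5]
pregrasp 275 236 [22 28 26] 0.188 [-46.5   7.6 -22.8]
pregrasp 314 200 [161 156 159] 0.288 [54.8 -2.6 -0.9]
[0.49736762 0.02113676 0.01475166] 0.019546569972104997
```

Run:
```python
from h import *
for n in('scene','side'):
    c=cams.get_calibration(n);d=np.load(f'pics/{n}0.npz')['d'];P=cloud(d,c['T'],[c[k] for k in('fx','fy','cx','cy')]).reshape(-1,3)
    q=P[(abs(P[:,0]-.65)<.09)&(abs(P[:,1])<.05)&(P[:,2]>.08)&(P[:,2]<.4)]
    for lo in np.arange(.10,.36,.015):
        k=q[(q[:,2]>=lo)&(q[:,2]<lo+.015)]
        if len(k):print(n,round(lo,3),len(k),'x',k[:,0].min().round(3),k[:,0].max().round(3),'y',k[:,1].min().round(3),k[:,1].max().round(3))
# wrist: cloud in tool frame of rigid stuff (fingers), open image
c=cams.get_calibration('wrist');K=[c[k] for k in('fx','fy','cx','cy')]
d=np.load('pics/rack.npz')['d'];Q=cloud(d,np.array(c['T_tool_cam']),K).reshape(-1,3)*1000
for tag in('rack','chk1'):
    d=np.load(f'pics/{tag}.npz')['d'];Q=cloud(d,np.array(c['T_tool_cam']),K).reshape(-1,3)*1000
    q=Q[(abs(Q[:,1])<14)&(Q[:,0]<20)&(Q[:,0]>-90)]
    for lo in range(-90,20,10):
        k=q[(q[:,0]>=lo)&(q[:,0]<lo+10)]
        if len(k):print(tag,lo,len(k),'z',sorted(set((k[:,2]/3).round().astype(int)*3)))
s=arm.sense();print(s['finger_gap'],s['t'])
```

```text
scene 0.1 9 x 0.71 0.714 y 0.04 0.05
scene 0.115 3 x 0.711 0.713 y 0.046 0.047
scene 0.13 3 x 0.71 0.711 y 0.047 0.049
scene 0.145 5 x 0.709 0.713 y 0.046 0.049
scene 0.16 2 x 0.71 0.711 y 0.046 0.047
scene 0.175 16 x 0.708 0.732 y 0.033 0.05
scene 0.19 24 x 0.697 0.736 y -0.009 0.05
scene 0.205 37 x 0.59 0.707 y -0.012 0.012
scene 0.22 55 x 0.589 0.71 y -0.01 0.012
scene 0.235 47 x 0.589 0.71 y -0.004 0.014
scene 0.25 53 x 0.589 0.708 y -0.011 0.011
scene 0.265 56 x 0.588 0.709 y -0.011 0.012
scene 0.28 35 x 0.589 0.707 y -0.008 0.014
scene 0.295 53 x 0.568 0.732 y -0.027 0.035
scene 0.31 227 x 0.567 0.729 y -0.034 0.039
scene 0.325 220 x 0.56 0.738 y -0.034 0.039
scene 0.34 476 x 0.56 0.738 y -0.036 0.037
scene 0.355 110 x 0.607 0.669 y -0.018 0.027
side 0.1 2 x 0.714 0.714 y 0.049 0.049
side 0.115 4 x 0.714 0.739 y 0.048 0.049
side 0.13 3 x 0.714 0.739 y 0.047 0.049
side 0.145 2 x 0.713 0.738 y 0.048 0.049
side 0.175 9 x 0.715 0.733 y 0.031 0.039
side 0.19 21 x 0.601 0.738 y -0.008 0.05
side 0.205 34 x 0.591 0.707 y -0.007 0.016
side 0.22 43 x 0.591 0.707 y -0.009 0.016
side 0.235
[... 2943 characters left out ...]
(-93), np.int64(-90), np.int64(-87), np.int64(-21), np.int64(-18), np.int64(-15), np.int64(9), np.int64(12), np.int64(15)]
chk1 -10 2097 z [np.int64(-96), np.int64(-93), np.int64(-90), np.int64(-87), np.int64(-84), np.int64(-81), np.int64(-78), np.int64(-75), np.int64(-72), np.int64(-69), np.int64(-66), np.int64(-63), np.int64(-60), np.int64(-57), np.int64(-54), np.int64(-51), np.int64(-48), np.int64(15)]
chk1 0 1567 z [np.int64(-60), np.int64(-57), np.int64(-54), np.int64(-51), np.int64(-48), np.int64(-45), np.int64(-42), np.int64(-39), np.int64(-36), np.int64(-33), np.int64(-30), np.int64(-27), np.int64(-24)]
chk1 10 138 z [np.int64(18), np.int64(21), np.int64(24)]
0.019546569972104997 4.6
```

All three cameras agree that the real fingertips end about 41 mm short of the reported TCP: the tips were at z≈0.205 when the TCP read 0.165. The fingers therefore closed above the sleeve. From here I add 41 mm to every grasp depth, then re-open and go deeper.

```bash
sed -i 's/(d-back)\/1000/(d+41-back)\/1000/' h.py
python3 - <<'E'
from h import *
print(go(C,frame(-26,15),6.5))
E
```

```text
(array([ 0.5011,  0.0302, -0.0259]), array([41.8,  0.8, -1.1]), array([-0.01,  0.07,  0.16]))
```

Request:
servo_tool([
  [0,0,0,0,0,0],
  [0,0,0,0,0,0],
  [0,0,0,0,0,0],
  [0,0,0,0,0,0],
  [0,0,0,0,0,0],
], fingers=0)

```text
t: 5.02
position: [0.4967, 0.0215, 0.0139]
orientation: [-0.004, 1.308, 1.113]
wrist_force: [-0.6, 0.4, -0.8]
finger_gap: 0.0461
```

Request:
servo_tool([
  [15,0,0,0,0,0],
  [28,0.5,-0.5,0,0,0],
  [36,0.5,-0.5,0,0,0],
  [41,0.5,-0.5,0,0,0],
  [41,0.5,-0.5,0,0,0],
])

```text
t: 5.43
position: [0.4999, 0.0313, -0.0268]
orientation: [0.004, 1.308, 1.121]
wrist_force: [-0.9, -0.4, 0.2]
finger_gap: 0.047
```

Request:
servo_tool([
  [0,0,0,0,0,0],
  [0,0,0,0,0,0],
  [0,0,0,0,0,0],
  [0,0,0,0,0,0],
], fingers=-1, squeeze=25)

```text
t: 5.77
position: [0.5013, 0.0306, -0.0252]
orientation: [-0.009, 1.308, 1.108]
wrist_force: [0.0, -0.3, 0.4]
finger_gap: 0.0354
```

Run:
```python
from h import *
s=arm.sense();print(s['t'],np.round(s['joint_positions'],2),s['finger_gap'],s['wrist_force'])
F=frame(-26,15);G=frame(.4,-30)
print('lift',go((C[0],C[1],.14),F,6.5))
l=TR['l1'];print('above',go((l[0],l[1],.14),G,6.5))
print('lower vec in tool axes of G', (G.T@[0,0,-.085]*1000).round(1))
```

```text
5.7667 [-0.34  0.12  2.13  0.34  0.89 -1.67] 0.03536800121598644 [ 0.03160417 -0.25833031  0.41148781]
lift (array([0.5011, 0.0302, 0.0941]), array([-115.4,   -0.2,   30.6]), array([-0.  ,  0.07,  0.14]))
above (array([0.5489, 0.3403, 0.0989]), array([-42.3,  92.9, 321.1]), array([-26.91,  44.22,  -3.39]))
lower vec in tool axes of G [73.6 -0.  42.5]
```

Request:
servo_tool([
  [-25,0,6,0,0,0],
  [-62,0,17,0,0,0],
  [-100,0,27,0,0,0],
  [-115,0,30.6,0,0,0],
  [-42.3,92.9,321,-26.91,44.22,-3.39],
  [-42.3,92.9,321,-26.91,44.22,-3.39],
  [-42.3,92.9,321,-26.91,44.22,-3.39],
  [-42.3,92.9,321,-26.91,44.22,-3.39],
  [-42.3,92.9,321,-26.91,44.22,-3.39],
  [-42.3,92.9,321,-26.91,44.22,-3.39],
  [-42.3,92.9,321,-26.91,44.22,-3.39],
  [-42.3,92.9,321,-26.91,44.22,-3.39],
  [-42.3,92.9,321,-26.91,44.22,-3.39],
  [-42.3,92.9,321,-26.91,44.22,-3.39],
  [-42.3,92.9,321,-26.91,44.22,-3.39],
  [-42.3,92.9,321,-26.91,44.22,-3.39],
  [-42.3,92.9,321,-26.91,44.22,-3.39],
])

```text
t: 7.18
position: [0.5488, 0.3387, 0.0992]
orientation: [3.141, 1.048, -1.567]
wrist_force: [-0.0, 0.7, -2.7]
finger_gap: 0.0355
```

Run:
```python
from h import *
s=arm.sense();print(s['t'],np.round(s['joint_positions'],2),s['finger_gap'],s['wrist_force'])
G=frame(.4,-30);l=TR['l1']
for z in(.14,.05,.036,.034):print(z,go((l[0],l[1],z),G,6.5))
shot('wrist','held'); shot('side','heldside')
p=load('held')[0];q=load('heldside')[0]
cv2.imwrite('pics/hh.png',np.vstack([p[:300],cv2.resize(q[160:340,230:470],(640,480))[:300]])[:,:,::-1])
```

```text
7.1833 [ 0.59  0.55  1.37 -0.43  1.54 -0.91] 0.03545087263762344 [-2.48417360e-03  6.74792905e-01 -2.68756747e+00]
0.14 (array([0.5489, 0.3403, 0.0989]), array([-0.5, -0.1,  1.5]), array([-0.1 ,  0.06, -0.09]))
0.05 (array([0.5489, 0.3403, 0.0089]), array([77.5, -0.1, 46.5]), array([-0.1 ,  0.06, -0.09]))
0.036 (array([ 0.5489,  0.3403, -0.0051]), array([89.6, -0.1, 53.5]), array([-0.1 ,  0.06, -0.09]))
0.034 (array([ 0.5489,  0.3403, -0.0071]), array([91.4, -0.1, 54.5]), array([-0.1 ,  0.06, -0.09]))
```

View pics/hh.png

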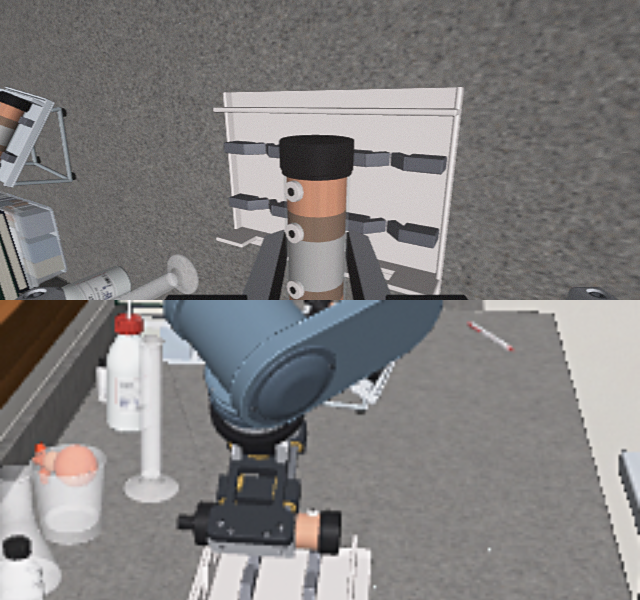

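The sleeve is held firmly, the spigot is toward the slots, and the ports are about 45–50° left of the tool axis as planned. Lowering.

Request:
servo_tool([
  [30,0,18.7,0,0,0],
  [58,0,35,0,0,0],
  [75,0,45,0,0,0],
  [82,0,49,0,0,0],
  [86,0,51.4,0,0,0],
  [88,0,52.6,0,0,0],
  [89.5,0,53.4,0,0,0],
  [89.5,0,53.4,0,0,0],
])

```text
t: 7.95
position: [0.5491, 0.3418, -0.0039]
orientation: [-3.141, 1.047, -1.563]
wrist_force: [-0.9, -2.6, 0.6]
finger_gap: 0.0355
```

Request:
servo_tool([
  [1,0,0.6,0,0,0],
  [2,0,1.1,0,0,0],
  [2,0,1.1,0,0,0],
])

```text
t: 8.2
position: [0.5494, 0.3414, -0.0043]
orientation: [-3.14, 1.045, -1.563]
wrist_force: [-3.5, -4.2, 8.2]
finger_gap: 0.0356
```

Request:
servo_tool([
  [0,0,0,0,0,0],
  [0,0,0,0,0,0],
  [0,0,0,0,0,0],
  [-15,0,0,0,0,0],
  [-45,0,0,0,0,0],
  [-80,0,0,0,0,0],
  [-80,0,0,0,0,0],
  [-80,0,0,0,0,0],
], fingers=0)

```text
t: 8.87
position: [0.5498, 0.3844, 0.0646]
orientation: [-3.133, 1.052, -1.555]
wrist_force: [-1.0, -1.5, 0.8]
finger_gap: 0.0473
```

Run:
```python
from h import *
s=arm.sense();print(s['t'],s['finger_gap'],s['wrist_force'])
shot('wrist','c_in')
# port angle: rays through white blobs in the box of the sleeve
p,d,T,K=load('c_in');P=cloud(d,T,K)
m=(abs(P[...,1]-.364)<.03)&(abs(P[...,0]-.5487)<.06)&(P[...,2]>.03)&(p.min(2)>190)
n,l,st,ce=cv2.connectedComponentsWithStats(m.astype(np.uint8))
for k in range(1,n):
    if st[k,4]>15:print(ce[k].round(1),st[k,4],np.nanmean(P[l==k],0).round(4))
q=P[(abs(P[...,1]-.364)<.03)&(abs(P[...,0]-.5487)<.1)&(P[...,2]>.03)&(p.max(2)<60)]
print(q.mean(0),q.min(0),q.max(0))
H=frame(.4,20);l=TR['l1'];print('pre',go((l[0],l[1],.034),H,12,70));print('in',go((l[0],l[1],.034),H,12))
```

```text
8.8667 0.047301903330131914 [-0.95577483 -1.46530879  0.78963517]
[295.5 157.6] 32 [0.5089 0.3601 0.0536]
[296.2 187.2] 32 [0.532  0.3605 0.0537]
[297.2 227.8] 29 [0.5657 0.3609 0.0537]
[297.7 253.8] 25 [0.5889 0.361  0.0536]
[ 39.3 290. ] 24 [0.5162 0.3872 0.2254]
[0.54397025 0.37175901 0.05527316] [0.48468692 0.34785023 0.03001291] [0.63236842 0.3939825  0.22933329]
pre (array([0.5487, 0.3582, 0.05  ]), array([ 23. ,  -0. , -15.3]), array([  0.05, -49.88,   0.05]))
in (array([ 0.5486,  0.3821, -0.0158]), array([68.1,  0. , 38.3]), array([  0.05, -49.88,   0.05]))
```

View pics/c_in.png

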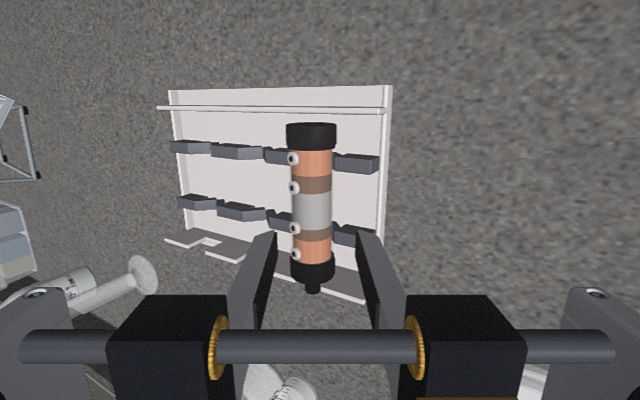

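```bash
cat >> h.py <<'E'
from scipy.optimize import least_squares
def sleeve(tag,y0,r=.018,col='orange'):
    "lane sleeve near y0: circle fit on tube points and port angle from up (deg, + = towards -y)"
    p,d,T,K=load(tag);P=cloud(d,T,K);s=p.astype(int)
    box=(abs(P[...,1]-y0)<.03)&(abs(P[...,0]-.5487)<.046)&(P[...,2]>.03)&(P[...,2]<.07)
    q=P[box&(s.max(2)-s.min(2)>45)]
    f=least_squares(lambda c:np.hypot(q[:,1]-c[0],q[:,2]-c[1])-r,[y0,.034],loss='soft_l1',f_scale=.001)
    cy,cz=f.x;n,l,st,ce=cv2.connectedComponentsWithStats((box&(s.min(2)>190)).astype(np.uint8))
    print(tag,'axis y,z',f.x.round(4),'n',len(q),'rms',np.sqrt((f.fun**2).mean()).round(5))
    for k in range(1,n):
        if st[k,4]>8:
            m=np.nanmean(P[l==k],0);print('  port',ce[k].round(1),st[k,4],m.round(4),'r',np.hypot(m[1]-cy,m[2]-cz).round(4),'ang',np.degrees(np.arctan2(cy-m[1],m[2]-cz)).round(1))
E
python3 - <<'E'
from h import *
sleeve('c_in',.364)
E
```

```text
c_in axis y,z [0.3626 0.0351] n 1600 rms 0.00064
  port [295.5 157.6] 32 [0.5089 0.3601 0.0536] r 0.0187 ang 7.7
  port [289. 173.] 15 [0.523  0.3505 0.0486] r 0.0182 ang 41.8
  port [296.2 187.2] 32 [0.532  0.3605 0.0537] r 0.0188 ang 6.7
  port [290.  205.5] 12 [0.5502 0.3508 0.0486] r 0.0179 ang 41.2
  port [297.2 227.8] 29 [0.5657 0.3609 0.0537] r 0.0187 ang 5.2
  port [297.7 253.8] 25 [0.5889 0.361  0.0536] r 0.0186 ang 5.1
```

```bash
cat >> h.py <<'E'
def ports(tag,y0,xc=.5487,r=.018):
    p,d,T,K=load(tag);P=cloud(d,T,K);s=p.astype(int);sat=s.max(2)-s.min(2)
    box=(abs(P[...,1]-y0)<.03)&(P[...,2]>.03)&(P[...,2]<.07)
    q=P[box&(sat>45)&(abs(P[...,0]-xc)<.046)]
    cy,cz=least_squares(lambda c:np.hypot(q[:,1]-c[0],q[:,2]-c[1])-r,[y0,.034],loss='soft_l1',f_scale=.001).x
    out=[]
    for o in(-.04,-.017,.017,.04):
        m=box&(abs(P[...,0]-xc-o)<.0035)&(sat<38);k=P[m];k=k[np.hypot(k[:,1]-cy,k[:,2]-cz)>.0175]
        a=np.degrees(np.arctan2(cy-k[:,1],k[:,2]-cz))
        if len(a):
            a=np.sort(a);out.append((len(a),a[0].round(1),np.median(a).round(1),a[-1].round(1)))
    print(tag,'axis',cy.round(4),cz.round(4),'port angles n,min,med,max',out)
E
python3 - <<'E'
from h import *
ports('c_in',.364)
E
```

```text
c_in axis 0.3626 0.0351 port angles n,min,med,max [(111, np.float64(-100.3), np.float64(14.4), np.float64(47.2)), (263, np.float64(-105.2), np.float64(-11.4), np.float64(42.5)), (297, np.float64(-105.8), np.float64(-26.0), np.float64(51.2)), (92, np.float64(-102.2), np.float64(10.9), np.float64(45.0))]
```

Run:
```python
from h import *
H=frame(.4,13);l=(.5487,.363,.034);print('pre',go(l,H,13,75));print('in',go(l,H,13))
print('lean0 from H: +6mm up',(H.T@((np.array(l)+[0,0,.006]+frame(.4,0)[:,0]*.054)-(np.array(l)+H[:,0]*.054))*1000).round(1))
print('seat',(H.T@((np.array(l)+[0,0,.000]+frame(.4,0)[:,0]*.054)-(np.array(l)+H[:,0]*.054))*1000).round(1),R.from_matrix(H.T@frame(.4,0)).as_rotvec(degrees=True))
```

```text
pre (array([0.5487, 0.3583, 0.0545]), array([ 19. ,  -0. , -17.4]), array([  0.05, -42.88,   0.05]))
in (array([ 0.5486,  0.3751, -0.0186]), array([74. ,  0. , 33.6]), array([  0.05, -42.88,   0.05]))
lean0 from H: +6mm up [ -7.2   0.  -10.8]
seat [ -1.4   0.  -12.1] [1.67898885e-17 1.30000000e+01 2.01574256e-18]
```

Request:
servo_tool([
  [19,0,-17.4,0,-42.9,0],
  [19,0,-17.4,0,-42.9,0],
  [19,0,-17.4,0,-42.9,0],
  [19,0,-17.4,0,-42.9,0],
  [19,0,-17.4,0,-42.9,0],
  [19,0,-17.4,0,-42.9,0],
  [19,0,-17.4,0,-42.9,0],
  [19,0,-17.4,0,-42.9,0],
  [41,0,3,0,-42.9,0],
  [60,0,20.6,0,-42.9,0],
  [70,0,29.9,0,-42.9,0],
  [74,0,33.6,0,-42.9,0],
  [74,0,33.6,0,-42.9,0],
])

```text
t: 10.0
position: [0.5464, 0.3745, -0.0216]
orientation: [0.02, 1.347, 1.599]
wrist_force: [0.2, -0.1, 0.8]
finger_gap: 0.0468
```

Request:
servo_tool([
  [0,0,0,0,0,0],
  [0,0,0,0,0,0],
  [0,0,0,0,0,0],
  [0,0,0,0,0,0],
  [-3,0,0.7,0,0,0],
  [-6,0,1.4,0,0,0],
  [-7.2,0,-4,0,6.5,0],
  [-7.2,0,-10.8,0,13,0],
  [-7.2,0,-10.8,0,13,0],
  [-4,0,-11.5,0,13,0],
  [-2.4,0,-11.9,0,13,0],
  [-2.4,0,-11.9,0,13,0],
], fingers=-1, squeeze=20)

```text
t: 11.0
position: [0.5479, 0.3626, -0.0195]
orientation: [0.637, 1.567, 2.214]
wrist_force: [-2.4, 5.2, 2.7]
finger_gap: 0.0358
```

Request:
servo_tool([
  [1,0,0,0,0,0],
  [1,0,0,0,0,0],
  [1,0,0,0,0,0],
  [1,0,0,0,0,0],
  [-15,0,0,0,0,0],
  [-50,0,0,0,0,0],
  [-90,0,0,0,0,0],
  [-130,0,0,0,0,0],
  [-130,0,0,0,0,0],
  [-130,0,0,0,0,0],
], fingers=0.15)

```text
t: 11.83
position: [0.5505, 0.3626, 0.1136]
orientation: [-1.29, 1.566, 0.288]
wrist_force: [1.1, -0.2, -0.5]
finger_gap: 0.054
```

Run:
```python
from h import *
s=arm.sense();print(s['t'],s['finger_gap'],np.round(s['joint_positions'],2))
p,d,T,K=shot('wrist','c2');ports('c2',.363);sleeve('c2',.363)
P=cloud(d,T,K);
h,w=np.where((abs(P[...,1]-.363)<.025)&(abs(P[...,0]-.5487)<.07)&(P[...,2]>.03)&(P[...,2]<.08))
c=p[max(h.min()-10,0):h.max()+10,w.min()-10:w.max()+10];print(h.min(),w.min())
cv2.imwrite('pics/c2c.png',cv2.resize(c,None,fx=3,fy=3,interpolation=cv2.INTER_CUBIC)[:,:,::-1])
F=frame(-8.2,0,30);print(F.round(2));print('preA',go(A,F,15,90)); print('inA from preA: 90 along x')
```

```text
11.8333 0.0539896042537212 [ 0.41  0.31  1.58 -0.    1.25 -1.17]
c2 axis 0.3626 0.035 port angles n,min,med,max [(128, np.float64(-72.4), np.float64(11.6), np.float64(76.8)), (240, np.float64(-79.8), np.float64(7.6), np.float64(89.2)), (218, np.float64(-71.3), np.float64(0.4), np.float64(86.3)), (96, np.float64(-70.8), np.float64(5.7), np.float64(71.4))]
c2 axis y,z [0.3626 0.035 ] n 929 rms 0.00063
  port [312.8 148.4] 59 [0.5085 0.3603 0.0545] r 0.0197 ang 6.8
  port [296.  163.5] 10 [0.5253 0.3446 0.0372] r 0.0182 ang 82.8
  port [313.1 174.4] 59 [0.5315 0.3606 0.0543] r 0.0194 ang 6.0
  port [334. 190.] 15 [0.5504 0.3804 0.0382] r 0.018 ang -79.7
  port [297. 197.] 13 [0.5573 0.3453 0.039 ] r 0.0178 ang 77.0
  port [313.4 210.5] 50 [0.5653 0.361  0.0543] r 0.0194 ang 4.8
  port [313.2 233.9] 46 [0.5886 0.3609 0.0543] r 0.0194 ang 5.0
117 293
[[ 0.49 -0.86  0.14]
 [-0.07  0.12  0.99]
 [-0.87 -0.5  -0.  ]]
preA (array([ 0.5055, -0.264 ,  0.1141]), array([  -3.1,   47.5, -625.5]), array([  8.4 ,   2.21, -29.93]))
inA from preA: 90 along x
```

View pics/c2c.png

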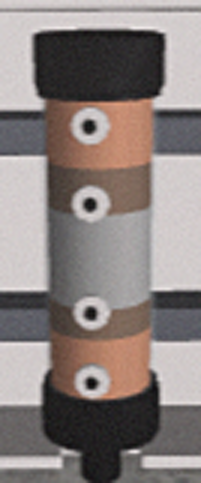

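Sleeve_c is seated with its spigot in the slot, but its ports sit about 6–9° left of centre. One more 7° twist should correct that.

Run:
```python
from h import *
H=frame(.4,7);l=(.5487,.3632,.034);print('pre',go(l,H,13,60));print('in',go(l,H,13))
G0=frame(.4,0)
for z in(.005,.0005): print('lean0',z,(H.T@((np.array(l)+[0,0,z]+G0[:,0]*.054)-(np.array(l)+H[:,0]*.054))*1000).round(1))
```

```text
pre (array([0.5487, 0.3625, 0.04  ]), array([70.6,  0. ,  0.7]), array([-0.01, -7.04,  0.01]))
in (array([ 0.5487,  0.3698, -0.0196]), array([130.2,   0. ,   8. ]), array([-0.01, -7.04,  0.01]))
lean0 0.005 [-5.4  0.  -6. ]
lean0 0.0005 [-0.9  0.  -6.5]
```

Request:
servo_tool([
  [35,0,0.3,0,-7,0],
  [70.6,0,0.7,0,-7,0],
  [100,0,4.3,0,-7,0],
  [120,0,6.8,0,-7,0],
  [130,0,8,0,-7,0],
  [130,0,8,0,-7,0],
])

```text
t: 12.38
position: [0.5443, 0.3683, -0.0251]
orientation: [0.08, 1.453, 1.657]
wrist_force: [-0.8, -0.3, -0.8]
finger_gap: 0.054
```

Request:
servo_tool([
  [0,0,0,0,0,0],
  [0,0,0,0,0,0],
  [0,0,0,0,0,0],
  [0,0,0,0,0,0],
  [-2.5,0,0.3,0,0,0],
  [-5,0,0.6,0,0,0],
  [-5.4,0,-6,0,7,0],
  [-5.4,0,-6,0,7,0],
  [-2.5,0,-6.3,0,7,0],
  [-0.9,0,-6.5,0,7,0],
  [-0.5,0,-6.5,0,7,0],
  [-0.5,0,-6.5,0,7,0],
], fingers=-1, squeeze=20)

```text
t: 13.38
position: [0.5493, 0.3635, -0.0181]
orientation: [-0.282, 1.569, 1.296]
wrist_force: [-2.7, -2.6, 7.9]
finger_gap: 0.0357
```

Request:
servo_tool([
  [0,0,0,0,0,0],
  [0,0,0,0,0,0],
  [0,0,0,0,0,0],
  [-15,0,0,0,0,0],
  [-50,0,0,0,0,0],
  [-90,0,0,0,0,0],
  [-130,0,0,0,0,0],
  [-130,0,0,0,0,0],
  [-130,0,0,0,0,0],
], fingers=0.15)

```text
t: 14.13
position: [0.5506, 0.3646, 0.1144]
orientation: [-1.194, 1.565, 0.384]
wrist_force: [-0.0, -0.3, -1.2]
finger_gap: 0.0541
```

Run:
```python
from h import *
s=arm.sense();print(s['t'],s['finger_gap'],np.round(s['joint_positions'],2))
p,d,T,K=shot('wrist','c3');sleeve('c3',.363)
# silhouette centre per row vs port dots, in pixels
P=cloud(d,T,K);m=(abs(P[...,1]-.363)<.03)&(abs(P[...,0]-.5487)<.05)&(P[...,2]>.03)&(P[...,2]<.07)
for v in(140,145,150,220,225): u=np.where(m[v])[0];print(v,u.min(),u.max(),(u.min()+u.max())/2)
F=frame(-8.2,0,30);print('preA',go(A,F,15,90))
```

```text
14.1333 0.054093032405961326 [ 0.41  0.31  1.57 -0.    1.25 -1.16]
c3 axis y,z [0.3626 0.0348] n 902 rms 0.00064
  port [311.7 147.9] 66 [0.5083 0.3613 0.0544] r 0.0196 ang 3.8
  port [294. 167.] 17 [0.5287 0.3448 0.0383] r 0.0182 ang 79.0
  port [332.  168.5] 20 [0.5301 0.3802 0.0373] r 0.0177 ang -82.1
  port [311.9 173.8] 61 [0.5312 0.3615 0.0543] r 0.0195 ang 3.1
  port [312.4 210.2] 51 [0.5653 0.3621 0.0546] r 0.0197 ang 1.5
  port [312.5 233.2] 50 [0.5882 0.3623 0.0545] r 0.0197 ang 0.8
140 294 332 313.0
145 294 332 313.0
150 294 332 313.0
220 296 331 313.5
225 296 331 313.5
preA (array([ 0.5055, -0.264 ,  0.1141]), array([  -3. ,   47.9, -627.4]), array([  8.42,   2.26, -29.89]))
```

c's ports are now within about 3° of up. Next is the +y rack sleeve.

Request:
servo_tool([
  [-30,5,-40,0,0,0],
  [-40,47.9,-627,8.42,2.26,-29.89],
  [-40,47.9,-627,8.42,2.26,-29.89],
  [-40,47.9,-627,8.42,2.26,-29.89],
  [-40,47.9,-627,8.42,2.26,-29.89],
  [-40,47.9,-627,8.42,2.26,-29.89],
  [-40,47.9,-627,8.42,2.26,-29.89],
  [-40,47.9,-627,8.42,2.26,-29.89],
  [-40,47.9,-627,8.42,2.26,-29.89],
  [-40,47.9,-627,8.42,2.26,-29.89],
  [-40,47.9,-627,8.42,2.26,-29.89],
  [-40,47.9,-627,8.42,2.26,-29.89],
  [-40,47.9,-627,8.42,2.26,-29.89],
  [-40,47.9,-627,8.42,2.26,-29.89],
  [-40,47.9,-627,8.42,2.26,-29.89],
  [-40,47.9,-627,8.42,2.26,-29.89],
  [-3,47.9,-627,8.42,2.26,-29.89],
  [-3,47.9,-627,8.42,2.26,-29.89],
  [-3,47.9,-627,8.42,2.26,-29.89],
])

```text
t: 15.77
position: [0.5027, -0.2615, 0.1095]
orientation: [-1.562, 1.055, -0.136]
wrist_force: [0.0, 0.5, 0.4]
finger_gap: 0.0542
```

Run:
```python
from h import *
s=arm.sense();print(s['t'],s['finger_gap'],np.round(s['joint_positions'],2))
shot('wrist','preA')
F=frame(-8.2,0,30);print('inA',go(A,F,15))
c=np.array(cams.get_calibration('wrist')['T_tool_cam']);p,d,T,K=load('preA');P=cloud(d,c,K)*1000;s=p.astype(int)
m=(abs(P[...,2])<28)&(abs(P[...,1])<60)&(P[...,0]>-25)&(P[...,0]<80)
q=P[m&(s.max(2)-s.min(2)>45)];print('orange tool',len(q),np.median(q,0),q.min(0),q.max(0))
n,l,st,ce=cv2.connectedComponentsWithStats((m&(s.min(2)>200)).astype(np.uint8))
for k in range(1,n):
    if st[k,4]>12:print(ce[k],st[k,4],np.nanmean(P[l==k],0).round(1))
```

```text
15.7667 0.054182233850388575 [-0.88 -0.2   2.2   0.48  0.8  -2.58]
inA (array([ 0.55  , -0.2704,  0.0362]), array([88.9, -3.2, -1.5]), array([-0.03,  0.07, -0.28]))
orange tool 1611 [16.47474687 23.97513245 -0.25457318] [ 10.79823677 -50.41645511 -18.62038726] [25.2303217  42.61479701 13.12082278]
[341.5994152  143.52631579] 342 [62.2 45.7 22.7]
[285.23076923 154.88461538] 26 [ 58.3  36.6 -26. ]
[310.35483871 166.5       ] 124 [13.  35.7 -3.5]
[287.39147287 201.50387597] 258 [ 52.3  -4.  -24.7]
[338.82602546 200.71711457] 707 [59.7 -5.6 21.2]
[310.78448276 196.87931034] 116 [12.9 12.5 -3.4]
[311.37 238.41] 100 [ 12.6 -21.2  -3.1]
[337.91262136 250.5631068 ] 103 [ 58.4 -54.4  21.3]
[289.10526316 251.42105263] 38 [ 53.1 -52.6 -24.5]
[311.71276596 264.91489362] 94 [ 12.4 -44.2  -2.9]
```

Request:
servo_tool([
  [30,-4,-2.8,0,0,0],
  [58,-4,-2.8,0,0,0],
  [76,-4,-2.8,0,0,0],
  [84,-4,-2.8,0,0,0],
  [88,-4,-2.8,0,0,0],
  [88,-4,-2.8,0,0,0],
])

```text
t: 16.32
position: [0.5517, -0.2731, 0.0398]
orientation: [-1.574, 1.049, -0.145]
wrist_force: [0.5, 0.3, -0.1]
finger_gap: 0.0544
```

Request:
servo_tool([
  [0,0,0,0,0,0],
  [0,0,0,0,0,0],
  [0,0,0,0,0,0],
  [0,0,0,0,0,0],
  [0,0,0,0,0,0],
], fingers=-1, squeeze=25)

```text
t: 16.73
position: [0.5517, -0.2724, 0.0405]
orientation: [-1.569, 1.048, -0.141]
wrist_force: [-1.1, 6.8, 5.8]
finger_gap: 0.0354
```

Run:
```python
from h import *
s=arm.sense();print(s['t'],s['finger_gap'],np.round(s['joint_positions'],2),s['wrist_force'])
F=frame(-8.2,0,30);G=frame(.4)
print('lift vert 100',(F.T@[0,0,100]).round(1),'perp 60: -60 x')
T=toolT(s);a=T[:3,3]-T[:3,0]*.056;print('axis pt',a)
print('above l2',go((.5487,.2932,.15),G,15))
```

```text
16.7333 0.0353770369483413 [-0.81  0.05  2.12  0.56  0.62 -2.64] [-1.0903764   6.76756141  5.81494188]
lift vert 100 [-86.6 -50.   -0. ] perp 60: -60 x
axis pt [ 0.52404869 -0.26843992  0.0889773 ]
above l2 (array([0.5487, 0.2932, 0.094 ]), array([-87.5,  45.7, 559.5]), array([-8.38, -2.19, 29.9 ]))
```

Request:
servo_tool([
  [-15,0,0,0,0,0],
  [-45,0,0,0,0,0],
  [-80,0,0,0,0,0],
  [-87.5,45.7,559.5,-8.38,-2.19,29.9],
  [-87.5,45.7,559.5,-8.38,-2.19,29.9],
  [-87.5,45.7,559.5,-8.38,-2.19,29.9],
  [-87.5,45.7,559.5,-8.38,-2.19,29.9],
  [-87.5,45.7,559.5,-8.38,-2.19,29.9],
  [-87.5,45.7,559.5,-8.38,-2.19,29.9],
  [-87.5,45.7,559.5,-8.38,-2.19,29.9],
  [-87.5,45.7,559.5,-8.38,-2.19,29.9],
  [-87.5,45.7,559.5,-8.38,-2.19,29.9],
  [-87.5,45.7,559.5,-8.38,-2.19,29.9],
  [-87.5,45.7,559.5,-8.38,-2.19,29.9],
  [-87.5,45.7,559.5,-8.38,-2.19,29.9],
  [-87.5,45.7,559.5,-8.38,-2.19,29.9],
  [-87.5,45.7,559.5,-8.38,-2.19,29.9],
  [-87.5,45.7,559.5,-8.38,-2.19,29.9],
  [-87.5,45.7,559.5,-8.38,-2.19,29.9],
  [-87.5,45.7,559.5,-8.38,-2.19,29.9],
])

```text
t: 18.4
position: [0.5485, 0.2914, 0.0912]
orientation: [2.536, 1.567, -2.171]
wrist_force: [0.1, -0.9, -3.3]
finger_gap: 0.0355
```

Run:
```python
from h import *
s=arm.sense();print(s['t'],s['finger_gap'],np.round(s['joint_positions'],2),s['wrist_force'])
shot('wrist','heldA')
c=np.array(cams.get_calibration('wrist')['T_tool_cam']);p,d,T,K=load('heldA');P=cloud(d,c,K)*1000;s=p.astype(int)
m=(abs(P[...,2])<25)&(P[...,0]>-100)&(P[...,0]<-25)&(abs(P[...,1])<70)
n,l,st,ce=cv2.connectedComponentsWithStats((m&(s.min(2)>200)).astype(np.uint8))
for k in range(1,n):
    if st[k,4]>12:print(ce[k],st[k,4],np.nanmean(P[l==k],0).round(1))
q=P[m&(s.max(2)<60)&(P[...,1]>30)];print('cap',len(q),q.min(0),q.max(0))
print('seat',go((.5487,.2932,.034),frame(.4),15))
```

```text
18.4 0.03550566552947068 [ 0.31  0.26  1.69 -0.    1.2  -1.27] [ 0.08195007 -0.9239109  -3.2962465 ]
[347.5        189.47435897] 78 [-56.1  37.9  17.1]
[315.72874494 182.7854251 ] 247 [-69.8  45.1   0.4]
[315.93832599 228.32599119] 227 [-71.1  22.2   0.5]
[316.22282609 290.31521739] 184 [-73.1 -11.7   0.6]
[316.73493976 324.81927711] 83 [-74.2 -32.1   0.9]
cap 2887 [-72.2749572   43.11570442 -18.86131121] [-37.25832357  69.88643695  19.30173531]
seat (array([ 0.5487,  0.2932, -0.022 ]), array([113.2,  -0.3,   2.6]), array([-0.12, -0.16, -0.11]))
```

The held sleeve is pitched about 3° and sits 6 mm back, so I correct both while lowering.

Request:
servo_tool([
  [30,-3,1.5,0,0,3],
  [65,-3,1.5,0,0,3],
  [90,-3,1.5,0,0,3],
  [100,-3,1.5,0,0,3],
  [104,-3,1.5,0,0,3],
  [106,-3,1.5,0,0,3],
  [107,-3,1.5,0,0,3],
  [107,-3,1.5,0,0,3],
])

```text
t: 19.12
position: [0.5531, 0.2937, -0.0137]
orientation: [1.599, 1.52, -3.108]
wrist_force: [-0.1, -0.6, -2.1]
finger_gap: 0.0354
```

Request:
servo_tool([
  [1,0,0,0,0,0],
  [2,0,0,0,0,0],
  [2,0,0,0,0,0],
])

```text
t: 19.37
position: [0.5522, 0.2936, -0.0167]
orientation: [1.612, 1.519, -3.094]
wrist_force: [1.3, -0.7, -0.4]
finger_gap: 0.0357
```

Request:
servo_tool([
  [0.7,0,0,0,0,0],
  [1.4,0,0,0,0,0],
  [1.4,0,0,0,0,0],
])

```text
t: 19.62
position: [0.5523, 0.2934, -0.017]
orientation: [1.622, 1.518, -3.084]
wrist_force: [-3.9, -1.6, 7.4]
finger_gap: 0.0357
```

Request:
servo_tool([
  [0,0,0,0,0,0],
  [0,0,0,0,0,0],
  [0,0,0,0,0,0],
  [-15,0,0,0,0,0],
  [-50,0,0,0,0,0],
  [-90,0,0,0,0,0],
  [-130,0,0,0,0,0],
  [-130,0,0,0,0,0],
  [-130,0,0,0,0,0],
], fingers=0.15)

```text
t: 20.37
position: [0.561, 0.2947, 0.1155]
orientation: [1.571, 1.524, -3.135]
wrist_force: [0.3, -0.0, -1.1]
finger_gap: 0.0539
```

Run:
```python
from h import *
s=arm.sense();print(s['t'],s['finger_gap'],np.round(s['joint_positions'],2))
shot('wrist','a1');sleeve('a1',.2932);sleeve('a1',.363)
F=frame(-8.2,0,30);print('preB',go(B,F,15,90));print('over',go(B,F,15,140))
```

```text
20.3667 0.0538761676573177 [ 0.3   0.28  1.61  0.01  1.3  -1.28]
a1 axis y,z [0.2926 0.035 ] n 925 rms 0.00061
  port [312. 142.] 65 [0.5109 0.2915 0.0544] r 0.0195 ang 3.3
  port [332. 176.] 47 [0.5441 0.3103 0.0376] r 0.0179 ang -81.3
  port [294.7 157.7] 15 [0.5264 0.2753 0.0404] r 0.0181 ang 72.5
  port [312.3 168. ] 65 [0.5336 0.2918 0.0545] r 0.0196 ang 2.3
  port [295.1 182.9] 37 [0.5504 0.2754 0.04  ] r 0.0179 ang 73.8
  port [312.7 204.9] 53 [0.5677 0.2923 0.0546] r 0.0196 ang 1.0
  port [296.  221.5] 10 [0.5884 0.276  0.0406] r 0.0175 ang 71.3
  port [312.7 228.2] 48 [0.5901 0.2923 0.0546] r 0.0197 ang 0.8
a1 axis y,z [0.3626 0.0349] n 875 rms 0.00063
  port [392.2 139.7] 71 [0.5085 0.3611 0.0545] r 0.0196 ang 4.3
  port [369. 158.] 11 [0.5268 0.3446 0.0369] r 0.0181 ang 83.5
  port [407. 160.] 9 [0.5278 0.3788 0.0421] r 0.0178 ang -66.0
  port [390.9 165.8] 62 [0.5314 0.3614 0.0545] r 0.0196 ang 3.4
  port [368. 174.] 19 [0.5423 0.3446 0.0351] r 0.0179 ang 89.3
  port [405.3 183.5] 30 [0.5497 0.3785 0.0432] r 0.018 ang -62.4
  port [389.1 202.7] 57 [0.5653 0.3619 0.0543] r 0.0195 ang 2.1
  port [387.7 226.6] 56 [0.5883 0.362  0.0544] r 0.0195 ang 1.7
preB (array([ 0.4959, -0.3326,  0.1141]), array([   2.7,   67. , -626.2]), array([  8.45,   1.94, -32.88]))
over (array([ 0.4711, -0.329 ,  0.1574]), array([ -39.3,   93.9, -622.6]), array([  8.45,   1.94, -32.88]))
```

Both placed sleeves look good. For the last one joint 6 would come close to its limit, so I take it with a half turn of the tool.

Request:
servo_tool([
  [-60,0,-40,7,0,0],
  [-60,60,-580,130,0,0],
  [-60,60,-580,130,0,0],
  [-60,60,-580,130,0,0],
  [-60,60,-580,130,0,0],
  [-60,60,-580,130,0,0],
  [-60,60,-580,130,0,0],
  [-60,60,-580,130,0,0],
  [-60,60,-580,130,0,0],
  [-60,60,-580,130,0,0],
  [-60,60,-580,130,0,0],
  [-60,60,-580,130,0,0],
  [-60,60,-580,130,0,0],
  [-60,60,-580,130,0,0],
  [-60,60,-580,130,0,0],
  [-60,60,-580,130,0,0],
  [-60,60,-580,130,0,0],
  [-60,60,-580,130,0,0],
  [-60,60,-580,130,0,0],
  [-60,60,-580,130,0,0],
])

```text
t: 22.08
position: [0.5044, -0.2857, 0.1736]
orientation: [-2.442, 1.514, -3.132]
wrist_force: [0.2, -0.9, 0.4]
finger_gap: 0.0541
```

```bash
cat >> h.py <<'E'
flip=np.diag([1.,-1,-1])
E
python3 - <<'E'
from h import *
s=arm.sense();print(s['t'],s['finger_gap'],np.round(s['joint_positions'],2),s['position'])
F=frame(-8.2,0,30)@flip;print('preB',go(B,F,15,90));print('over',go(B,F,15,120))
E
```

```text
22.0833 0.05406304006509778 [-0.69  0.11  1.69 -0.04  1.38  0.01] [ 0.50444249 -0.28567704  0.17355426]
preB (array([ 0.4959, -0.3326,  0.1141]), array([ 59.8, -39.5,  25.8]), array([ 57.08, -16.54,  30.46]))
over (array([ 0.481 , -0.3304,  0.1401]), array([ 34.7, -48.2,  11.9]), array([ 57.08, -16.54,  30.46]))
```

Request:
servo_tool([
  [34.7,-48.2,11.9,57.08,-16.54,30.46],
  [34.7,-48.2,11.9,57.08,-16.54,30.46],
  [34.7,-48.2,11.9,57.08,-16.54,30.46],
  [34.7,-48.2,11.9,57.08,-16.54,30.46],
  [34.7,-48.2,11.9,57.08,-16.54,30.46],
  [34.7,-48.2,11.9,57.08,-16.54,30.46],
  [34.7,-48.2,11.9,57.08,-16.54,30.46],
  [34.7,-48.2,11.9,57.08,-16.54,30.46],
  [34.7,-48.2,11.9,57.08,-16.54,30.46],
  [34.7,-48.2,11.9,57.08,-16.54,30.46],
  [59.8,-39.5,25.8,57.08,-16.54,30.46],
  [59.8,-39.5,25.8,57.08,-16.54,30.46],
  [59.8,-39.5,25.8,57.08,-16.54,30.46],
])

```text
t: 23.17
position: [0.4964, -0.3321, 0.1144]
orientation: [1.571, 1.047, -0.142]
wrist_force: [0.6, 0.6, 0.3]
finger_gap: 0.054
```

```bash
cat > tp.py <<'E'
from h import *
import sys
def tp(tag,x0,x1):
    c=np.array(cams.get_calibration('wrist')['T_tool_cam']);p,d,T,K=load(tag);P=cloud(d,c,K)*1000;s=p.astype(int)
    m=(abs(P[...,2])<14)&(P[...,0]>x0)&(P[...,0]<x1)&(abs(P[...,1])<70)
    n,l,st,ce=cv2.connectedComponentsWithStats((m&(s.min(2)>195)).astype(np.uint8))
    for k in range(1,n):
        if st[k,4]>20:print(ce[k].round(),st[k,4],np.nanmean(P[l==k],0).round(1))
E
python3 - <<'E'
from tp import *
s=arm.sense();print(s['t'],s['finger_gap'],np.round(s['joint_positions'],2),s['position'])
shot('wrist','preB');tp('preB',-25,40)
F=frame(-8.2,0,30)@flip;print('inB',go(B,F,15))
E
```

```text
23.1667 0.053975175883550254 [-0.99 -0.1   2.11  0.53  0.84  0.43] [ 0.49635991 -0.33205659  0.11436269]
[320. 164.] 111 [15.  39.2  2.1]
[320. 194.] 108 [15.2 16.1  2.1]
[320. 235.] 85 [ 15.1 -17.8   2.3]
[320. 261.] 83 [ 15.  -40.8   2.5]
inB (array([ 0.5404, -0.339 ,  0.0362]), array([91. , -1.8, -0.4]), array([ 0.07,  0.06, -0.1 ]))
```

Request:
servo_tool([
  [30,-1,2,0,0,0],
  [58,-1,2,0,0,0],
  [76,-1,2,0,0,0],
  [86,-1,2,0,0,0],
  [90,-1,2,0,0,0],
  [90,-1,2,0,0,0],
])

```text
t: 23.72
position: [0.5407, -0.342, 0.0379]
orientation: [1.567, 1.044, -0.147]
wrist_force: [0.9, -0.4, 0.3]
finger_gap: 0.0541
```

Request:
servo_tool([
  [0,0,0,0,0,0],
  [0,0,0,0,0,0],
  [0,0,0,0,0,0],
  [0,0,0,0,0,0],
  [0,0,0,0,0,0],
], fingers=-1, squeeze=25)

```text
t: 24.13
position: [0.5407, -0.3416, 0.0389]
orientation: [1.568, 1.043, -0.146]
wrist_force: [-2.6, 4.4, 6.8]
finger_gap: 0.0355
```

Run:
```python
from h import *
s=arm.sense();print(s['t'],s['finger_gap'],np.round(s['joint_positions'],2),s['wrist_force'])
print('above l3',go((.5487,.2228,.15),frame(.4)@flip,15))
```

```text
24.1333 0.03552326178993181 [-0.92  0.12  2.05  0.6   0.67  0.37] [-2.63704143  4.38840787  6.77893728]
above l3 (array([0.5487, 0.2228, 0.094 ]), array([ -85.1,  -35.2, -559.7]), array([ -8.45,   2.36, -30.16]))
```

Request:
servo_tool([
  [-15,0,0,0,0,0],
  [-45,0,0,0,0,0],
  [-80,0,0,0,0,0],
  [-85.1,-35.2,-559.7,-8.45,2.36,-30.16],
  [-85.1,-35.2,-559.7,-8.45,2.36,-30.16],
  [-85.1,-35.2,-559.7,-8.45,2.36,-30.16],
  [-85.1,-35.2,-559.7,-8.45,2.36,-30.16],
  [-85.1,-35.2,-559.7,-8.45,2.36,-30.16],
  [-85.1,-35.2,-559.7,-8.45,2.36,-30.16],
  [-85.1,-35.2,-559.7,-8.45,2.36,-30.16],
  [-85.1,-35.2,-559.7,-8.45,2.36,-30.16],
  [-85.1,-35.2,-559.7,-8.45,2.36,-30.16],
  [-85.1,-35.2,-559.7,-8.45,2.36,-30.16],
  [-85.1,-35.2,-559.7,-8.45,2.36,-30.16],
  [-85.1,-35.2,-559.7,-8.45,2.36,-30.16],
  [-85.1,-35.2,-559.7,-8.45,2.36,-30.16],
  [-85.1,-35.2,-559.7,-8.45,2.36,-30.16],
  [-85.1,-35.2,-559.7,-8.45,2.36,-30.16],
  [-85.1,-35.2,-559.7,-8.45,2.36,-30.16],
  [-85.1,-35.2,-559.7,-8.45,2.36,-30.16],
])

```text
t: 25.8
position: [0.5485, 0.2217, 0.0922]
orientation: [-1.011, 1.569, -2.576]
wrist_force: [-1.5, -0.4, -2.7]
finger_gap: 0.0351
```

Run:
```python
from tp import *
s=arm.sense();print(s['t'],s['finger_gap'],np.round(s['joint_positions'],2),s['wrist_force'])
shot('wrist','heldB');tp('heldB',-95,-50)
print('seat',go((.5487,.2228,.034),frame(.4)@flip,11.5))
```

```text
25.8 0.03509051831676649 [ 0.19  0.19  1.77 -0.    1.19  1.76] [-1.46077852 -0.44217852 -2.7278567 ]
[315. 203.] 282 [-74.9  37.8  -0.9]
[315. 247.] 254 [-73.7  14.6  -0.9]
[316. 303.] 190 [-72.1 -19.1  -0.6]
seat (array([ 0.5487,  0.2228, -0.0185]), array([110.8,   0.2,  -1.6]), array([-0.11,  0.05,  0.09]))
```

Request:
servo_tool([
  [30,0,-1.2,0,0,-2.8],
  [65,0,-1.2,0,0,-2.8],
  [90,0,-1.2,0,0,-2.8],
  [102,0,-1.2,0,0,-2.8],
  [107,0,-1.2,0,0,-2.8],
  [109,0,-1.2,0,0,-2.8],
  [110,0,-1.2,0,0,-2.8],
  [110,0,-1.2,0,0,-2.8],
])

```text
t: 26.52
position: [0.5502, 0.2237, -0.0158]
orientation: [-1.574, 1.524, -3.138]
wrist_force: [0.4, -0.6, -2.6]
finger_gap: 0.035
```

Request:
servo_tool([
  [0.7,0,0,0,0,0],
  [1.5,0,0,0,0,0],
  [1.5,0,0,0,0,0],
])

```text
t: 26.77
position: [0.55, 0.2238, -0.0173]
orientation: [-1.563, 1.523, -3.127]
wrist_force: [-0.5, -1.6, 4.6]
finger_gap: 0.0357
```

Request:
servo_tool([
  [0.5,0,0,0,0,0],
  [0.5,0,0,0,0,0],
  [0.5,0,0,0,0,0],
  [0.5,0,0,0,0,0],
  [-15,0,0,0,0,0],
  [-50,0,0,0,0,0],
  [-90,0,0,0,0,0],
  [-130,0,0,0,0,0],
  [-170,0,0,0,0,0],
  [-205,0,0,0,0,0],
  [-205,0,0,0,0,0],
  [-205,0,0,0,0,0],
], fingers=0.15)

```text
t: 27.77
position: [0.5605, 0.2243, 0.1886]
orientation: [-1.586, 1.526, 3.133]
wrist_force: [-0.2, 0.1, -0.5]
finger_gap: 0.0539
```

Run:
```python
from h import *
s=arm.sense();print(s['t'],s['finger_gap'],np.round(s['joint_positions'],2),s['position'])
shot('wrist','fin');shot('side','finside')
for y in(.363,.2930,.2228):
    try: sleeve('fin',y)
    except Exception as e: print(e)
p=load('fin')[0];q=load('finside')[0]
cv2.imwrite('pics/fin2.png',np.vstack([p[:330],cv2.resize(q[140:320,180:420],(640,480))[200:]])[:,:,::-1])
```

```text
27.7667 0.0539013933124075 [0.19 0.15 1.62 0.01 1.41 1.75] [0.56048083 0.22426153 0.18857447]
fin axis y,z [0.3638 0.0351] n 633 rms 0.00072
  port [189.9 145.7] 51 [0.5887 0.3622 0.0545] r 0.0195 ang 4.6
  port [183.  172.6] 84 [0.5563 0.3767 0.0474] r 0.0179 ang -46.6
  port [192.6 166.4] 52 [0.5655 0.3621 0.0545] r 0.0194 ang 4.9
  port [196.7 195.2] 41 [0.5317 0.3614 0.0545] r 0.0195 ang 6.8
  port [187.9 208.3] 19 [0.5124 0.3768 0.0467] r 0.0175 ang -48.5
  port [199.1 213.7] 41 [0.5087 0.3614 0.0543] r 0.0193 ang 7.0
fin axis y,z [0.2938 0.0351] n 603 rms 0.00067
  port [253.8 144.5] 44 [0.5905 0.2926 0.0545] r 0.0195 ang 3.6
  port [242.9 171.2] 76 [0.5576 0.3089 0.0446] r 0.0178 ang -57.7
  port [255.2 164.8] 51 [0.5678 0.2924 0.0544] r 0.0193 ang 4.2
  port [257.4 193.5] 40 [0.5341 0.2919 0.0545] r 0.0195 ang 5.8
  port [245.6 206.6] 12 [0.514  0.3088 0.0442] r 0.0175 ang -58.7
  port [258.5 212.3] 41 [0.5109 0.2918 0.0544] r 0.0194 ang 6.1
fin axis y,z [0.2237 0.035 ] n 641 rms 0.00067
  port [318.6 144.7] 50 [0.5906 0.2223 0.0543] r 0.0193 ang 4.0
  port [302.5 172.1] 66 [0.556  0.2406 0.0412] r 0.018 ang -69.9
  port [318.6 165.1] 54 [0.5679 0.2221 0.0545] r 0.0195 ang 4.5
  port [332.  183.5] 10 [0.5414 0.2059 0.0376] r 0.018 ang 81.7
  port [319. 194.] 44 [0.5339 0.2213 0.0544] r 0.0195 ang 6.9
  port [303.3 206.8] 12 [0.5131 0.2399 0.0416] r 0.0175 ang -67.9
  port [318.9 212.5] 42 [0.5111 0.2213 0.0543] r 0.0194 ang 6.9
```

View pics/fin2.png

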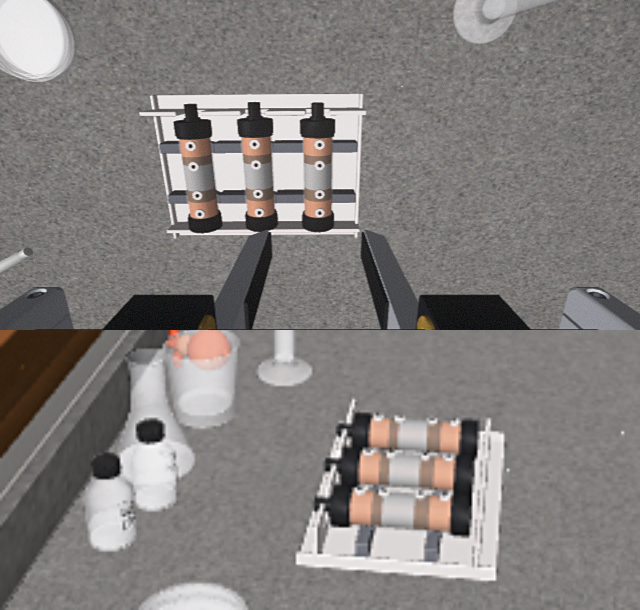

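```bash
python3 -c "
from rig import arm
print(arm.close_job(),arm.sense()['t'])"
```

```text
the job is handed in; nothing more can be done
the job is handed in; nothing more can be done
```

All three sleeves are in the tray, one to a lane, with their spigots in the end-wall slots, and the gripper has let go and is clear. I handed the job in at about 28 s; no verdict was reported.

- **Sleeve from the worktop:** it went into lane 1. It was turned by gripping it leaned over and setting it down in the lane, then corrected with two small regrasps until its ports came up. The two rack sleeves went into lanes 2 and 3.
- **Seating:** in the last view all three axes read z ≈ 0.035 m, level with each other.
- **Forces:** set-down forces, read after each move, were about 5–8 N. They were not logged in between.
- **Port angle:** the views disagreed. From one side the ports read about 2–3° off vertical for the two sleeves checked then, and about 4–7° for all three from the other side. All the readings lean the same way. The worktop sleeve matches the rack sleeves to about 1°, so I take most of this as measuring bias rather than a real error. A few degrees of true tilt can't be ruled out.
- **Fingertip offset:** the real fingertips end about 41 mm short of the reported TCP, which all three cameras agreed on. The first grasp therefore closed in the air above the worktop sleeve without moving it. I added 41 mm to every grasp depth after that.
- **Bystanders:** the beaker and the foot of the measuring cylinder look upright and undisturbed in the last pictures. I did not re-measure any of them, and the wash bottle was out of frame. The arm kept clear of all three.

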